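# Put the polished specimen mounts away in their nests

## Task

Put each of the four polished specimen mounts away in the storage nest whose recess has its shape and size, lying flat on the recess floor with the polished steel face up. Set the mounts down rather than dropping them, and leave the bottle and the jar standing where they are.

Things in the scene. Friction and masses are not known exactly. Their poses are not given: they have to be found in the camera images.
- big_round_mount: Loose resin specimen mount, white with a polished steel patch in its top face: a round puck, diameter 50 mm, 30 mm tall, about 110 g. Starts upright on the bench, free at any yaw. Origin: centre of its underside; z up.
- small_round_mount: Loose resin specimen mount, white with a polished steel patch in its top face: a round puck, diameter 30 mm, 30 mm tall, about 45 g. Starts upright on the bench, free at any yaw. Origin: centre of its underside; z up.
- square_mount: Loose resin specimen mount, white with a polished steel patch in its top face: a square block, 38 x 38 mm along its own x and y, 30 mm tall, about 85 g. Starts upright on the bench, free at any yaw. Origin: centre of its underside; z up.
- oblong_mount: Loose resin specimen mount, white with a polished steel patch in its top face: an oblong block, 60 mm along its own x and 26 mm along its own y, 30 mm tall, about 90 g. Starts upright on the bench, free at any yaw. Origin: centre of its underside; z up.
- big_round_nest: Storage nest: a flat aluminium plate 96 x 96 x 10 mm, fixed to the bench, with one central recess open upwards and lined dark: round, diameter 66 mm, 6 mm deep (recess floor 4 mm above the bench, 8 mm clearance all round its mount). Origin: centre of its underside; z up.
- small_round_nest: Storage nest: a flat aluminium plate 96 x 96 x 10 mm, fixed to the bench, with one central recess open upwards and lined dark: round, diameter 46 mm, 6 mm deep (recess floor 4 mm above the bench, 8 mm clearance all round its mount). Origin: centre of its underside; z up.
- square_nest: Storage nest: a flat aluminium plate 96 x 96 x 10 mm, fixed to the bench, with one central recess open upwards and lined dark: square, 54 x 54 mm along its own x and y, 6 mm deep (recess floor 4 mm above the bench, 8 mm clearance all round its mount). Origin: centre of its underside; z up.
- oblong_nest: Storage nest: a flat aluminium plate 96 x 96 x 10 mm, fixed to the bench, with one central recess open upwards and lined dark: oblong, 76 mm along its own x and 42 mm along its own y, 6 mm deep (recess floor 4 mm above the bench, 8 mm clearance all round its mount). Origin: centre of its underside; z up.
- bottle: Bystander: closed white bottle with an orange band, diameter 54 mm, 130 mm tall, loose, standing at the left edge of the work. Origin: centre of its underside.
- jar: Bystander: closed amber glass jar with a black cap, diameter 56 mm, 65 mm tall, loose, standing at the right edge of the work. Origin: centre of its underside.
Mind the look-alikes: they are no part of the job. What is shaped like the square_nest but green is not meant. Leave any purple look-alike of the oblong_mount alone.

How it is judged:
At the end, for the whole second after the job is handed in: Every mount lies in the nest of its own shape and size: its centre within 13 mm of the nest's centre, its underside on the recess floor (at most 6.5 mm above the nest's underside), tilted less than 0.08 rad, polished face up, at rest and released (horizontal distance between big_round_mount and big_round_nest below 0.013 m and z of big_round_mount in the frame of big_round_nest below 0.0065 m and angle between each of big_round_mount, small_round_mount, square_mount, oblong_mount's own z axis and vertical below 0.08 rad and linear speed of each of big_round_mount, small_round_mount, square_mount, oblong_mount below 0.02 m/s and contact force between the fingers and big_round_mount below 0.1 N and horizontal distance between small_round_mount and small_round_nest below 0.013 m and z of small_round_mount in the frame of small_round_nest below 0.0065 m and contact force between the fingers and small_round_mount below 0.1 N and horizontal distance between square_mount and square_nest below 0.013 m and z of square_mount in the frame of square_nest below 0.0065 m and contact force between the fingers and square_mount below 0.1 N and horizontal distance between oblong_mount and oblong_nest below 0.013 m and z of oblong_mount in the frame of oblong_nest below 0.0065 m and contact force between the fingers and oblong_mount below 0.1 N); the robot touches nothing.
It fails at once if the bottle was shifted by more than 25 mm or tipped over (distance of bottle from where it was at the start of the episode above 0.025 m or angle between bottle's own z axis and vertical above 0.4 rad).
It fails at once if the jar was shifted by more than 25 mm or tipped over (distance of jar from where it was at the start of the episode above 0.025 m or angle between jar's own z axis and vertical above 0.4 rad).
It fails at once if a mount was dropped (falling freely while more than 45 mm above the bench) ((height (world z) of big_round_mount above 0.045 m and contact force between anything else and big_round_mount below 0.05 N and linear speed of big_round_mount above 0.3 m/s) or (height (world z) of small_round_mount above 0.045 m and contact force between anything else and small_round_mount below 0.05 N and linear speed of small_round_mount above 0.3 m/s) or (height (world z) of square_mount above 0.045 m and contact force between anything else and square_mount below 0.05 N and linear speed of square_mount above 0.3 m/s) or (height (world z) of oblong_mount above 0.045 m and contact force between anything else and oblong_mount below 0.05 N and linear speed of oblong_mount above 0.3 m/s)).
It also fails if it takes over 88 s, if anything falls off the work surface, if the arm or the gripper's body presses on something with over 40 N, if the wrist force passes 120 N, or if a joint passes its speed limit or range.

## Robot

A 6-joint arm with a two-finger parallel gripper is mounted at the origin on the work surface. World frame = base frame: x ahead of the robot, y to its left, z up, the work surface at z = 0. Lengths are in m, angles in rad, forces in N, time in s.
With the tool pointing down it reaches from about 0.225 to 0.725 m from the base axis. Payload 3.1 kg.
Tool frame: the origin (TCP) lies midway between the tips of the shut fingers; the grasp point (between the pads) lies 19 mm behind it; z points along the fingers, y is the line along which they close (so a half turn about z gives the same grasp; the last joint's range is limited). The gripper opens to 85 mm and grips with 20 to 120 N. Pads are 22 mm wide; open, the fingers measure 114 mm over their backs; the gripper's body (76 mm by 85 mm) begins 54 mm behind the grasp point. The pads swing forward as they close: fully open they stand 13 mm farther back than shut.
Start: joints at [1.143, 0.048, 0.099, 1.622, 0, 1.443], TCP at [0.155, 0.502, 0.231] pointing down, gripper open.
Joint ranges: [-2.91, 2.91], [-0.99, 1.94], [-1.21, 1.42], [-2.12, 2.29], [-1.49, 1.47], [-3.14, 3.14]. Speed limits (rad/s): [2.79, 2.79, 3.14, 3.14, 3.14, 3.14].

## Interface

Orientations are given as a rotation vector (axis times angle).
In Python, from station import robot gives the robot as it stands.
- The arm moves only by the tool servo_tool, never from a script. Its argument "series" is a list of rows, each a list of 3 entries, a list of its own where there are three numbers: the shift along the tool's x, y, z in cm, then the turn, a rotation vector about the tool's x, y, z in degrees, then the closure, from 0 (fully open) to 1 (shut). A call has 1 to 20 rows; each row shifts and turns the commanded pose from where the row before left it, along the tool's axes as they then stand; what a row does not reach is not made up. A row lasts 1/10 s, in which the tool goes at most 50 mm and 8.59 degrees, less where a joint would pass 70% of its speed; a pose out of reach is approached as far as the arm can. A call with a gripper value outside its range is refused whole. The fingers move at their own pace and stop on an object; "squeeze" is the grip in N (left out, the last holds). Time passes only in rows, so rows that do not move let the fingers close. It gives the time, the measured TCP pose, the force, the opening and the grip force at its end, in the units of the state.
- robot.sense(): the state, without advancing time (a new reading comes with each control period).
- robot.get_image(name): name is "side" or "top" or "wrist"; returns a dict with "frame" (480x640x3 uint8, red, green, blue), "mtx" (3x3 intrinsics, pixels), "cam_to_world" (4x4, takes a point from camera to world coordinates). Camera axes: x right, y down, z forward; pixel columns grow to the right and rows downward; lengths in m; the calibration is good to about 2 mm. A picture is of the moment at which its call begins. There is no depth.
- robot.job_done(): hands the job in; it is judged then, once.
The state is a dict: "t": time; "q": joint angles; "qvel": joint speeds; "tau": joint torques, N m; "tool_pos": TCP position; "tcp_rot": TCP orientation; "force": force on the tool from outside, world axes, zero at the start; "torque": the same for the moment, N m; "finger_gap": opening from 0.0 (shut) to 1.0 (fully open); "gripper_force": force on a finger pad.
Only numpy, scipy, OpenCV 4.12 (cv2) and the standard library are available. Lean on these libraries where they do the work, as an engineer would, in place of code of your own. Each camera call takes 0.05 s, during which the arm holds its last target. There are 200 camera calls.

## Working session

There is one attempt and no reset: what is moved stays moved. The work goes in short steps, Python scripts to look and compute and a tool call to move; the robot and the scene stay as the last step left them, time stands still between calls to the robot, and variables do not carry over. Pictures are saved under pics/ and viewed, at most 14 in all, crops included, and the job is handed in when it is done.

Besides the shell and the picture viewer there is one more tool, called after "Request:" as name([rows], argument=value, ...), one row to a line, values as JSON. servo_tool: Moves the arm, as the interface text tells. Its arguments: {"type":"object","properties":{"series":{"type":"array","items":{"type":"array"}},"squeeze":{"type":"number"}},"required":["series"]}

```bash
mkdir -p pics; ls
python3 - <<'E'
from station import robot
import cv2,pickle
s=robot.sense();print({k:(v if not hasattr(v,'round') else v) for k,v in s.items()})
d={}
for n in("top","side"):
    d[n]=robot.get_image(n);cv2.imwrite(f"pics/{n}0.png",d[n]["frame"][:,:,::-1]);print(n,d[n]["mtx"],d[n]["cam_to_world"])
pickle.dump(d,open("d0.pkl","wb"))
E
```

```text
pics
{'t': 0.0, 'q': array([ 1.14317436e+00,  4.87535562e-02,  9.75439860e-02,  1.62203659e+00,
       -1.51719843e-06,  1.44302433e+00]), 'qvel': array([ 1.27699164e-03, -1.91784697e-03,  2.62118912e-04,  3.98750257e-05,
        3.36485923e-04,  8.82136296e-04]), 'tau': array([-2.64591172e-04, -3.38779628e+01,  3.20016897e+01,  2.02689454e-02,
       -2.01289768e-04,  3.91688772e-06]), 'tool_pos': array([0.15480137, 0.50098307, 0.23008875]), 'tcp_rot': array([-0.46914029, -3.10568638,  0.00370062]), 'force': array([-0.97778416,  0.09535806, -0.68975591]), 'torque': array([-0.0417562 ,  0.00627954, -0.01666627]), 'gripper_force': 0.0, 'finger_gap': 0.9997947589306302}
top [[533.59651637   0.         314.83582232]
 [  0.         533.59651637 247.74824932]
 [  0.           0.           1.        ]] [[-5.26421742e-04 -9.95619287e-01  9.34984409e-02  4.94404304e-01]
 [-9.99979189e-01 -7.70850679e-05 -6.45099706e-03  1.84774519e-02]
 [ 6.42994442e-03 -9.34998911e-02 -9.95598527e-01  1.29804520e+00]
 [ 0.00000000e+00  0.00000000e+00  0.00000000e+00  1.00000000e+00]]
side [[617.33131902   0.         314.26473524]
 [  0.         617.33131902 241.44680012]
 [  0.           0.           1.        ]] [[ 0.82851723 -0.34051733  0.44453026  0.0486358 ]
 [-0.55979048 -0.48393394  0.6726385  -0.8736463 ]
 [-0.01392179 -0.80613639 -0.59156597  0.78449218]
 [ 0.          0.          0.          1.        ]]
```

View pics/top0.png

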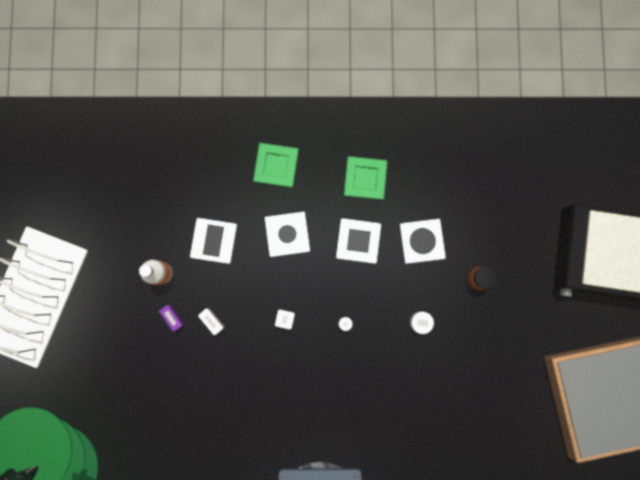

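View pics/side0.png

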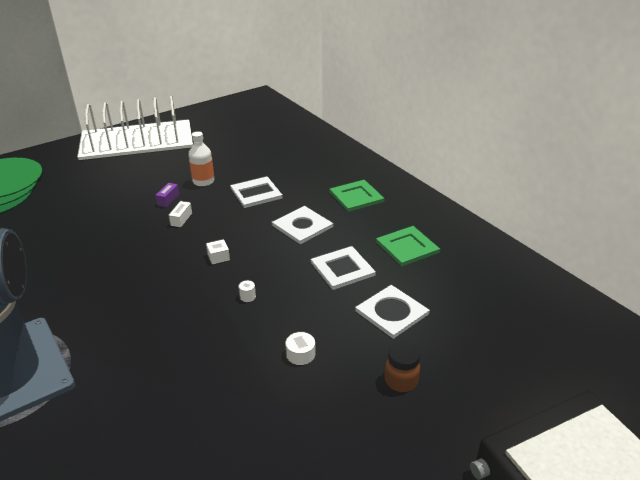

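The top view shows, from left to right, the nests: oblong (213,241), small round (287,234), square (359,241) and big round (422,241). The mounts are: oblong (210,321), square (285,320), small round (345,324) and big round (422,323). The green and purple items are decoys. The side view agrees with this order.

```bash
cat > h.py <<'E'
import numpy as np,cv2
from scipy.spatial.transform import Rotation as R
def ray(im,uv,z):
    uv=np.atleast_2d(uv).astype(float);d=np.c_[uv,np.ones(len(uv))]@np.linalg.inv(im["mtx"]).T
    T=im["cam_to_world"];d=d@T[:3,:3].T;o=T[:3,3]
    return (o+d*((z-o[2])/d[:,2])[:,None])[:,:2]
def white(im,thr=110,chroma=45):
    f=im["frame"].astype(int);return ((f.min(2)>thr)&(f.max(2)-f.min(2)<chroma)).astype(np.uint8)
E
python3 - <<'E'
from h import *;import pickle
d=pickle.load(open("d0.pkl","rb"))
N=dict(big_n=(422,241),sq_n=(359,241),sm_n=(287,234),ob_n=(213,241));M=dict(big=(422,323),sm=(345,324),sq=(285,320),ob=(210,321))
im=d["top"];w=white(im)
cs,_=cv2.findContours(w,cv2.RETR_EXTERNAL,cv2.CHAIN_APPROX_NONE)
for D,z in((N,.01),(M,.02)):
  for n,p in D.items():
    for c in cs:
        if cv2.contourArea(c)>30 and cv2.pointPolygonTest(c,p,False)>=0:
            q=ray(im,c[:,0],z).astype(np.float32)*1000
            m=cv2.moments(q.reshape(-1,1,2));r=cv2.minAreaRect(q)
            b=cv2.boxPoints(r);e=[b[1]-b[0],b[2]-b[1]];e=e[0] if np.hypot(*e[0])>np.hypot(*e[1]) else e[1]
            print(n,"cen",m['m10']/m['m00'],m['m01']/m['m00'],"rect",np.round(r[0],1),np.round(r[1],1),"long yaw",np.degrees(np.arctan2(e[1],e[0])).round(1))
# recess
for n,p in N.items():
    x,y=p;g=im["frame"][y-28:y+28,x-28:x+28].min(2)
    mk=np.zeros_like(w);mk[y-28:y+28,x-28:x+28]=(g<110)
    k,l,st,ce=cv2.connectedComponentsWithStats(mk);i=l[p[1],p[0]];print(n,"recess",i,st[i,4],ray(im,ce[i],.007)*1000)
for n,ps in dict(big=(422,241),).items():pass
im=d["side"];w=white(im,90)
k,l,st,ce=cv2.connectedComponentsWithStats(w)
for i in range(1,k):
    if 100<st[i,4]<4000: print("side",ce[i].round(),st[i,4],ray(im,ce[i],.016).round(3)*1000)
E
```

```text
big_n cen 632.7575783958763 -251.03704739435912 rect [ 632.8 -251.1] [101.7 102.6] long yaw -83.1
sq_n cen 633.4717056071453 -95.42983677100176 rect [633.4 -95.4] [102.2 102.4] long yaw -7.3
sm_n cen 649.7158276160072 78.03078607169017 rect [649.7  78. ] [102.2 102.2] long yaw -82.2
ob_n cen 633.7915154502955 257.1105546547225 rect [633.8 257.2] [102.4 101.9] long yaw 81.2
big cen 436.5734407740422 -244.61168581802633 rect [ 437.2 -244.5] [52.6 51.9] long yaw 89.9
sm cen 433.7683558571851 -61.54126508579168 rect [433.8 -61.4] [33.3 30.6] long yaw 89.9
sq cen 444.61274901260776 82.72585125620743 rect [444.6  82.6] [43.2 42.8] long yaw 76.2
ob cen 439.5185740307981 258.19470583444877 rect [439.4 258.2] [64.8 31.8] long yaw 40.5
big_n recess 2 443 [[ 633.34888105 -251.89167761]]
sq_n recess 2 342 [[634.03974866 -95.63288875]]
sm_n recess 2 170 [[649.93498272  78.48834093]]
ob_n recess 2 393 [[633.92889855 257.93914986]]
side [203. 182.] 111 [[542. 359.]]
side [256. 191.] 823 [[625. 246.]]
side [180. 213.] 424 [[438. 263.]]
side [302. 224.] 1180 [[640.  68.]]
side [218. 251.] 440 [[444.  88.]]
side [343. 267.] 1324 [[ 624. -104.]]
side [247. 290.] 317 [[433. -56.]]
side [392. 311.] 1590 [[ 622. -258.]]
side [ 41. 369.] 2650 [[ 57. -34.]]
side [300. 348.] 837 [[ 435. -240.]]
side [ 21. 415.] 171 [[   7. -113.]]
side [480. 466.] 103 [[ 518. -574.]]
```

```bash
cat > go.py <<'E'
# go.py x y z [psi]: mm, deg of tool-x direction (mod 180, the nearer to q6=0 chosen); prints turn about tool z, then shift in cm in turned axes
import sys;from h import *;from station import robot
def go(x,y,z,psi=None):
    s=robot.sense();r=R.from_rotvec(s["tcp_rot"]).as_matrix();p0=np.degrees(np.arctan2(r[1,0],r[0,0]))
    q1=np.degrees(np.arctan2(y,x))
    if psi is None: psi=p0
    else: psi=min((psi-180,psi,psi+180,psi+360),key=lambda p:abs((q1+180-p)))
    q6=q1+180-psi;turn=-(q6-np.degrees(s["q"][5]))+ (q1-np.degrees(s["q"][0]))
    a=np.radians(psi);d=np.array([x,y,z])/10-s["tool_pos"]*100
    print("t %.1f pos"%s["t"],(s["tool_pos"]*1000).round(1),"psi0 %.1f tilt %.2f"%(p0,np.degrees(np.arccos(min(1,-r[2,2])))),"gap %.3f f"%s["finger_gap"],s["force"].round(1))
    print("turn about tool z: %.1f (q6->%.0f)"%(-turn,q6),"shift cm x %.2f y %.2f z %.2f"%(d[0]*np.cos(a)+d[1]*np.sin(a),d[0]*np.sin(a)-d[1]*np.cos(a),-d[2]))
if __name__=="__main__":go(*map(float,sys.argv[1:]))
E
python3 go.py 440 258 120 40.5
```

```text
t 0.1 pos [154.8 501.  230.2] psi0 162.8 tilt 0.13 gap 1.001 f [ 0.9 -0.4  0.3]
turn about tool z: -57.7 (q6->-10) shift cm x -5.90 y -37.00 z 11.02
```

Request:
servo_tool([
  [[0,0,0],[0,0,-7.2],0],
  [[0,0,0],[0,0,-7.2],0],
  [[0,0,0],[0,0,-7.2],0],
  [[0,0,0],[0,0,-7.2],0],
  [[0,0,0],[0,0,-7.2],0],
  [[0,0,0],[0,0,-7.2],0],
  [[0,0,0],[0,0,-7.2],0],
  [[0,0,0],[0,0,-7.2],0],
  [[-0.6,-3.7,1.1],[0,0,0],0],
  [[-0.6,-3.7,1.1],[0,0,0],0],
  [[-0.6,-3.7,1.1],[0,0,0],0],
  [[-0.6,-3.7,1.1],[0,0,0],0],
  [[-0.6,-3.7,1.1],[0,0,0],0],
  [[-0.6,-3.7,1.1],[0,0,0],0],
  [[-0.6,-3.7,1.1],[0,0,0],0],
  [[-0.6,-3.7,1.1],[0,0,0],0],
  [[-0.6,-3.7,1.1],[0,0,0],0],
  [[-0.6,-3.7,1.1],[0,0,0],0],
], squeeze=40)

```text
t: 1.9
tool_pos: [0.4413, 0.2575, 0.1203]
tcp_rot: [1.085, -2.947, -0.0]
force: [0.5, 0.5, 0.3]
finger_gap: 0.999
gripper_force: 0.0
```

```bash
python3 - <<'E'
from h import *;from station import robot
im=robot.get_image("wrist");cv2.imwrite("pics/w1.png",im["frame"][:,:,::-1])
import pickle;pickle.dump(im,open("w1.pkl","wb"))
w=white(im,150);cs,_=cv2.findContours(w,cv2.RETR_EXTERNAL,cv2.CHAIN_APPROX_NONE)
for c in cs:
    if cv2.contourArea(c)>1500:
        for z in(.03,0.01):
            r=cv2.minAreaRect(ray(im,c[:,0],z).astype(np.float32)*1000);b=cv2.boxPoints(r);e=[b[1]-b[0],b[2]-b[1]];e=max(e,key=lambda v:np.hypot(*v))
            print(cv2.boundingRect(c),z,np.round(r[0]),np.round(r[1]),np.degrees(np.arctan2(e[1],e[0])).round(1))
E
python3 go.py 440 258 6 40.5
```

```text
(195, 364, 57, 64) 0.03 [598. 278.] [44. 48.] -8.8
(195, 364, 57, 64) 0.01 [617. 285.] [48. 52.] -8.8
(0, 244, 51, 114) 0.03 [621. 126.] [95. 34.] 24.3
(0, 244, 51, 114) 0.01 [642. 119.] [104.  37.] 24.3
(297, 194, 40, 88) 0.03 [440. 255.] [63. 27.] 40.4
(297, 194, 40, 88) 0.01 [445. 260.] [69. 29.] 40.4
(43, 21, 101, 94) 0.03 [444.  88.] [46. 44.] 77.5
(43, 21, 101, 94) 0.01 [450.  78.] [49. 48.] 77.5
t 1.9 pos [444.7 253.4 118.1] psi0 -139.9 tilt 0.30 gap 1.001 f [ 3.9 -1.7 -1.8]
turn about tool z: -0.4 (q6->-10) shift cm x 0.05 y 0.65 z 11.21
```

View pics/w1.png

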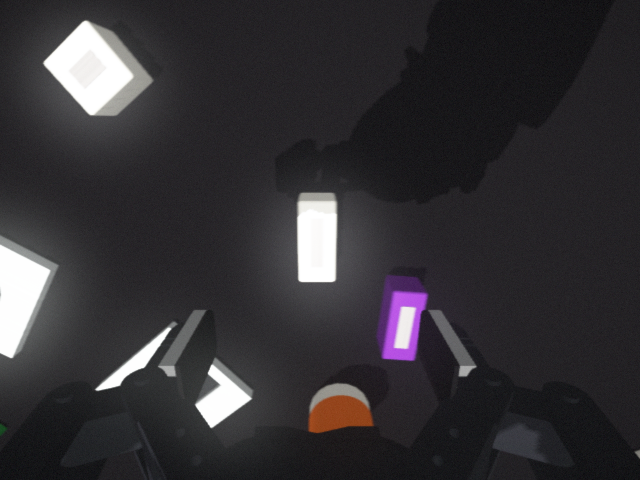

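The wrist view shows the oblong mount at (317,240), midway between the fingers (column 320) and in line with them. Purple is off to the right at (404,320). I'll let the arm settle, then descend.

Request:
servo_tool([
  [[0,0,0],[0,0,0],0],
  [[0,0,0],[0,0,0],0],
  [[0,0,0],[0,0,0],0],
])

```text
t: 2.25
tool_pos: [0.44, 0.2596, 0.1216]
tcp_rot: [-1.087, 2.947, 0.001]
force: [0.1, 0.4, -0.3]
finger_gap: 1.001
gripper_force: 0.0
```

```bash
python3 go.py 441 257 6 40.5
```

```text
t 2.2 pos [440.  259.6 121.6] psi0 -139.5 tilt 0.02 gap 1.001 f [ 0.1  0.4 -0.3]
turn about tool z: 0.0 (q6->-10) shift cm x 0.09 y -0.26 z 11.56
```

Request:
servo_tool([
  [[0.1,-0.2,1.5],[0,0,0],0],
  [[0,0,2],[0,0,0],0],
  [[0,0,2],[0,0,0],0],
  [[0,0,2],[0,0,0],0],
  [[0,0,1.5],[0,0,0],0],
  [[0,0,1],[0,0,0],0],
  [[0,0,1],[0,0,0],0],
  [[0,0,0.5],[0,0,0],0],
  [[0,0,0],[0,0,0],0],
  [[0,0,0],[0,0,0],0.3],
  [[0,0,0],[0,0,0],0.5],
  [[0,0,0],[0,0,0],0.7],
  [[0,0,0],[0,0,0],0.8],
  [[0,0,0],[0,0,0],1],
  [[0,0,0],[0,0,0],1],
  [[0,0,0],[0,0,0],1],
  [[0,0,0],[0,0,0],1],
  [[0,0,0],[0,0,0],1],
])

```text
t: 4.05
tool_pos: [0.4418, 0.2569, 0.007]
tcp_rot: [-1.085, 2.947, 0.0]
force: [0.0, 0.2, 4.7]
finger_gap: 0.296
gripper_force: 40.8
```

```bash
python3 go.py 634 257.5 60 171.2
python3 - <<'E'
from h import *;from station import robot
im=robot.get_image("wrist");cv2.imwrite("pics/w2.png",im["frame"][:,:,::-1])
E
```

```text
t 4.0 pos [441.8 256.9   7. ] psi0 -139.6 tilt 0.08 gap 0.296 f [0.  0.2 4.7]
turn about tool z: 49.2 (q6->31) shift cm x -18.98 y 3.00 z -5.30
```

View pics/w2.png

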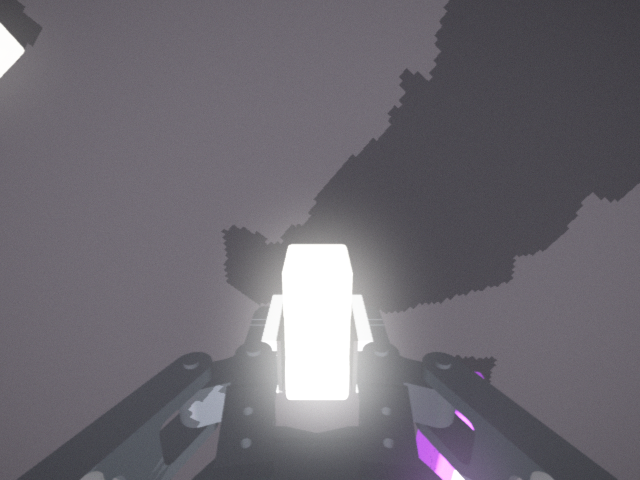

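The wrist view shows the oblong mount held square between the pads (columns 283–352), and the gap matches 26 mm. Next: lift, turn and carry.

Request:
servo_tool([
  [[0,0,-0.5],[0,0,0],1],
  [[0,0,-1.2],[0,0,0],1],
  [[0,0,-1.2],[0,0,0],1],
  [[0,0,-1.2],[0,0,0],1],
  [[0,0,-1.2],[0,0,0],1],
  [[0,0,0],[0,0,7],1],
  [[0,0,0],[0,0,7],1],
  [[0,0,0],[0,0,7],1],
  [[0,0,0],[0,0,7],1],
  [[0,0,0],[0,0,7],1],
  [[0,0,0],[0,0,7],1],
  [[0,0,0],[0,0,7.2],1],
])

```text
t: 5.3
tool_pos: [0.4415, 0.2567, 0.0603]
tcp_rot: [0.248, 3.131, 0.001]
force: [0.1, 0.5, -1.3]
finger_gap: 0.293
gripper_force: 40.1
```

Request:
servo_tool([
  [[-1,0.2,0],[0,0,0],1],
  [[-2,0.3,0],[0,0,0],1],
  [[-2.5,0.4,0],[0,0,0],1],
  [[-2.5,0.4,0],[0,0,0],1],
  [[-2.5,0.4,0],[0,0,0],1],
  [[-2.5,0.4,0],[0,0,0],1],
  [[-2.5,0.4,0],[0,0,0],1],
  [[-2,0.3,0],[0,0,0],1],
  [[-1.5,0.2,0],[0,0,0],1],
  [[0,0,0],[0,0,0],1],
  [[0,0,0],[0,0,0],1],
  [[0,0,0],[0,0,0],1],
  [[0,0,0],[0,0,0],1],
])

```text
t: 6.6
tool_pos: [0.6328, 0.2574, 0.0595]
tcp_rot: [-0.239, -3.132, 0.0]
force: [-0.0, 0.2, -1.8]
finger_gap: 0.296
gripper_force: 40.1
```

```bash
python3 go.py 634 257.5 12 171.2
python3 - <<'E'
from h import *;from station import robot
im=robot.get_image("wrist");a=im["frame"][:,:,::-1]
b=robot.get_image("side")["frame"][110:260,150:350,::-1]
cv2.imwrite("pics/w3.png",np.hstack([cv2.resize(a,(400,300)),cv2.resize(b,(400,300))]))
E
```

```text
t 6.6 pos [632.8 257.4  59.5] psi0 171.3 tilt 0.02 gap 0.296 f [-0.   0.2 -1.8]
turn about tool z: 0.1 (q6->31) shift cm x -0.11 y 0.02 z 4.75
```

View pics/w3.png

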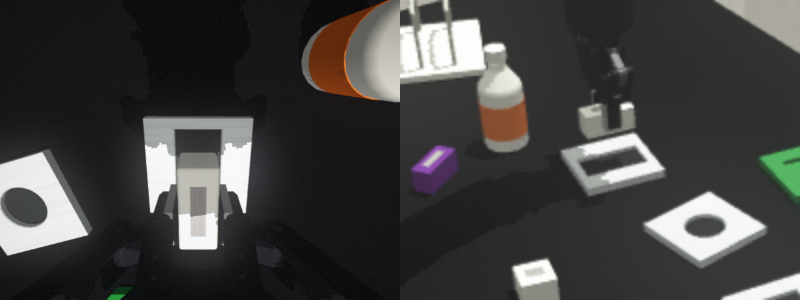

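The left crop shows the mount centred over the recess and aligned with it. The side crop shows it hanging level above the oblong nest, clear of the bottle. Lowering now.

Request:
servo_tool([
  [[-0.1,0,1],[0,0,0],1],
  [[0,0,1],[0,0,0],1],
  [[0,0,1],[0,0,0],1],
  [[0,0,0.7],[0,0,0],1],
  [[0,0,0.4],[0,0,0],1],
  [[0,0,0.3],[0,0,0],1],
  [[0,0,0.2],[0,0,0],1],
  [[0,0,0.2],[0,0,0],1],
  [[0,0,0],[0,0,0],1],
  [[0,0,0],[0,0,0],1],
  [[0,0,0],[0,0,0],1],
])

```text
t: 7.8
tool_pos: [0.6348, 0.2572, 0.0117]
tcp_rot: [0.24, 3.132, 0.0]
force: [-0.6, 0.4, -1.4]
finger_gap: 0.294
gripper_force: 40.1
```

Request:
servo_tool([
  [[0,0,0.1],[0,0,0],1],
  [[0,0,0],[0,0,0],1],
  [[0,0,0],[0,0,0],0.65],
  [[0,0,0],[0,0,0],0.6],
  [[0,0,0],[0,0,0],0.55],
  [[0,0,0],[0,0,0],0.5],
  [[0,0,0],[0,0,0],0.4],
  [[0,0,-0.5],[0,0,0],0.3],
  [[0,0,-1],[0,0,0],0.2],
  [[0,0,-2],[0,0,0],0],
  [[0,0,-3],[0,0,0],0],
  [[0,0,-3],[0,0,0],0],
  [[0,0,0],[0,0,0],0],
])

```text
t: 9.1
tool_pos: [0.6384, 0.2583, 0.1133]
tcp_rot: [0.239, 3.121, 0.007]
force: [1.2, -0.2, 1.6]
finger_gap: 0.997
gripper_force: 0.0
```

```bash
python3 go.py 444.6 83 110 76.2; python3 go.py 444.6 83 110 -13.8;python3 - <<'E'
from h import *;from station import robot
a=robot.get_image("top")["frame"][190:340,120:320,::-1]
b=robot.get_image("side")["frame"][110:260,150:350,::-1]
cv2.imwrite("pics/w4.png",np.hstack([cv2.resize(a,(400,300)),cv2.resize(b,(400,300))]))
E
```

```text
t 9.1 pos [638.4 258.3 113.3] psi0 171.2 tilt 0.71 gap 0.997 f [ 1.2 -0.2  1.6]
turn about tool z: -85.0 (q6->-66) shift cm x 21.65 y 14.64 z 0.33
t 9.1 pos [638.4 258.3 113.3] psi0 171.2 tilt 0.71 gap 0.997 f [ 1.2 -0.2  1.6]
turn about tool z: 5.0 (q6->24) shift cm x 14.64 y -21.65 z 0.33
```

View pics/w4.png

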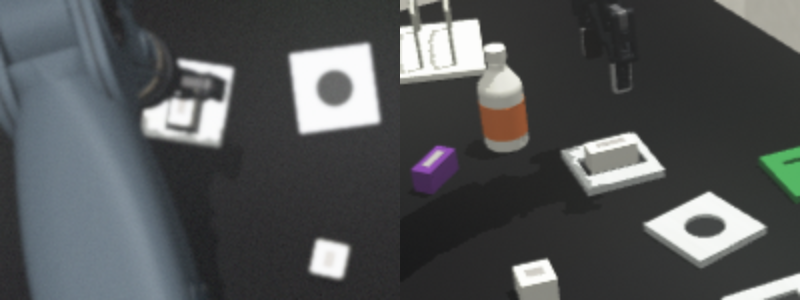

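The mount sits in the oblong recess. Square mount next.

Request:
servo_tool([
  [[0,0,0],[0,0,5],0],
  [[1.5,-2.2,0],[0,0,0],0],
  [[1.5,-2.2,0],[0,0,0],0],
  [[1.5,-2.2,0],[0,0,0],0],
  [[1.5,-2.2,0],[0,0,0],0],
  [[1.5,-2.2,0],[0,0,0],0],
  [[1.5,-2.2,0],[0,0,0],0],
  [[1.5,-2.2,0],[0,0,0],0],
  [[1.5,-2.2,0],[0,0,0],0],
  [[1.5,-2.2,0],[0,0,0],0],
  [[1.1,-1.9,0],[0,0,0],0],
  [[0,0,0],[0,0,0],0],
  [[0,0,0],[0,0,0],0],
  [[0,0,0],[0,0,0],0],
  [[0,0,0],[0,0,0],0],
])

```text
t: 10.7
tool_pos: [0.4415, 0.0817, 0.1051]
tcp_rot: [-0.376, -3.119, -0.0]
force: [-0.1, 0.3, -0.3]
finger_gap: 1.0
gripper_force: 0.0
```

```bash
cat > look.py <<'E'
import sys;from h import *;from station import robot
# wrist look: white blobs near the middle; top face brightest
im=robot.get_image("wrist");cv2.imwrite(sys.argv[1],cv2.resize(im["frame"][:,:,::-1],(480,360)))
f=im["frame"]
for thr in(90,150,200,240):
  cs,_=cv2.findContours(white(im,thr),cv2.RETR_EXTERNAL,cv2.CHAIN_APPROX_NONE)
  for c in cs:
    b=cv2.boundingRect(c)
    if cv2.contourArea(c)>600 and 220<b[0]+b[2]/2<420 and 120<b[1]+b[3]/2<360:
        q=ray(im,c[:,0],.03).astype(np.float32)*1000;r=cv2.minAreaRect(q)
        print(thr,b,np.round(r[0],1),np.round(r[1],1),round(r[2],1))
E
python3 look.py pics/w5.png; python3 go.py 444.6 83 6 -13.8
```

```text
90 (236, 177, 177, 176) [455.8  83.5] [116.  122.2] 61.6
150 (282, 216, 84, 87) [449.7  85.2] [54.9 60.7] 77.7
200 (289, 217, 60, 66) [442.1  83.9] [38.3 45.6] 77.9
240 (290, 218, 59, 65) [442.2  84.2] [37.9 45. ] 77.4
t 10.8 pos [441.5  81.7 105.1] psi0 166.3 tilt 0.01 gap 0.998 f [ 0.1  0.1 -0.1]
turn about tool z: 0.1 (q6->24) shift cm x -0.27 y 0.20 z 9.91
```

View pics/w5.png

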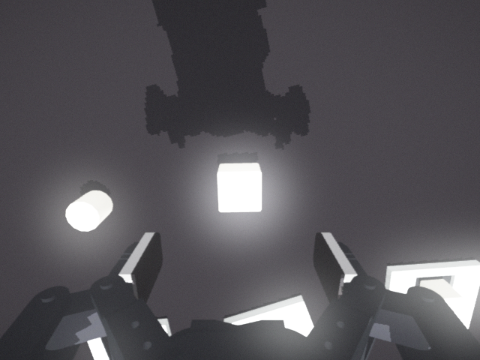

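Wrist view: the square mount is at (240,187), centred between the fingers and square to them. Its measured centre is about (445,83.5).

Request:
servo_tool([
  [[-0.3,0.1,1.5],[0,0,-1.3],0],
  [[0,0,2],[0,0,0],0],
  [[0,0,2],[0,0,0],0],
  [[0,0,1.8],[0,0,0],0],
  [[0,0,1.2],[0,0,0],0],
  [[0,0,0.9],[0,0,0],0],
  [[0,0,0.5],[0,0,0],0],
  [[0,0,0],[0,0,0],0],
  [[0,0,0],[0,0,0],0.2],
  [[0,0,0],[0,0,0],0.4],
  [[0,0,0],[0,0,0],0.5],
  [[0,0,0],[0,0,0],0.7],
  [[0,0,0],[0,0,0],1],
  [[0,0,0],[0,0,0],1],
  [[0,0,0],[0,0,0],1],
  [[0,0,0],[0,0,0],1],
  [[0,0,0],[0,0,0],1],
])

```text
t: 12.45
tool_pos: [0.4451, 0.0814, 0.0072]
tcp_rot: [0.341, 3.121, 0.0]
force: [0.2, 0.3, 4.8]
finger_gap: 0.437
gripper_force: 42.2
```

```bash
python3 go.py 634 -95.5 60 -7.3; python3 go.py 634 -95.5 60 82.7
```

```text
t 12.4 pos [445.1  81.4   7.2] psi0 167.5 tilt 0.11 gap 0.437 f [0.2 0.3 4.8]
turn about tool z: -5.2 (q6->-1) shift cm x -20.98 y -15.15 z -5.28
t 12.4 pos [445.1  81.4   7.2] psi0 167.5 tilt 0.11 gap 0.437 f [0.2 0.3 4.8]
turn about tool z: 84.8 (q6->89) shift cm x -15.15 y 20.98 z -5.28
```

Request:
servo_tool([
  [[0,0,-0.5],[0,0,0],1],
  [[0,0,-1.2],[0,0,0],1],
  [[0,0,-1.2],[0,0,0],1],
  [[0,0,-1.2],[0,0,0],1],
  [[0,0,-1.2],[0,0,0],1],
  [[0,0,0],[0,0,-5.2],1],
  [[-1,-0.7,0],[0,0,0],1],
  [[-2,-1.4,0],[0,0,0],1],
  [[-2.5,-1.8,0],[0,0,0],1],
  [[-2.5,-1.8,0],[0,0,0],1],
  [[-2.5,-1.8,0],[0,0,0],1],
  [[-2.5,-1.8,0],[0,0,0],1],
  [[-2.5,-1.8,0],[0,0,0],1],
  [[-2.5,-1.8,0],[0,0,0],1],
  [[-2,-1.5,0],[0,0,0],1],
  [[-1,-0.6,0],[0,0,0],1],
  [[0,0,0],[0,0,0],1],
  [[0,0,0],[0,0,0],1],
  [[0,0,0],[0,0,0],1],
  [[0,0,0],[0,0,0],1],
])

```text
t: 14.45
tool_pos: [0.6329, -0.0934, 0.0593]
tcp_rot: [-0.199, -3.135, -0.0]
force: [0.9, 0.3, -1.0]
finger_gap: 0.437
gripper_force: 41.7
```

```bash
python3 go.py 634 -95.5 11 -7.3; python3 look.py pics/w6.png
```

```text
t 14.4 pos [632.9 -93.4  59.3] psi0 172.7 tilt 0.03 gap 0.437 f [ 0.9  0.3 -1. ]
turn about tool z: 0.0 (q6->-1) shift cm x -0.13 y -0.20 z 4.83
90 (225, 186, 178, 193) [638.5 -95.1] [ 87.  113.4] 82.7
150 (269, 298, 97, 81) [668.9 -97.1] [53.1 52.7] 82.7
150 (227, 188, 175, 134) [620.2 -92.7] [86.2 74.2] 82.4
200 (271, 337, 92, 41) [680.7 -98.5] [52.6 27.4] 82.7
200 (360, 230, 38, 80) [631.1 -60.1] [18.2 45.1] 82.4
200 (229, 229, 39, 90) [ 625.1 -127.3] [18.5 51.4] 82.4
240 (273, 338, 89, 40) [681.1 -98.7] [50.4 26.7] 82.7
240 (361, 230, 37, 78) [630.5 -59.8] [17.4 43.9] 82.3
240 (230, 229, 36, 89) [ 624.8 -127.4] [17.1 50.7] 82.4
```

View pics/w6.png

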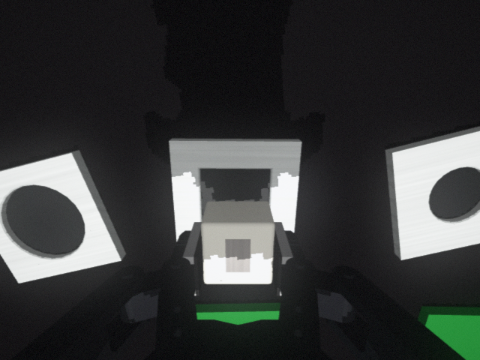

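The square mount is at (238,245), lined up with the square nest whose recess shows at (235,190). Lowering with a small correction.

Request:
servo_tool([
  [[-0.1,-0.2,1],[0,0,0],1],
  [[0,0,1],[0,0,0],1],
  [[0,0,1],[0,0,0],1],
  [[0,0,0.7],[0,0,0],1],
  [[0,0,0.4],[0,0,0],1],
  [[0,0,0.3],[0,0,0],1],
  [[0,0,0.2],[0,0,0],1],
  [[0,0,0.2],[0,0,0],1],
  [[0,0,0],[0,0,0],1],
  [[0,0,0],[0,0,0],1],
  [[0,0,0],[0,0,0],1],
])

```text
t: 15.6
tool_pos: [0.6345, -0.0961, 0.0117]
tcp_rot: [0.199, 3.135, -0.0]
force: [-0.1, 0.4, -0.5]
finger_gap: 0.435
gripper_force: 41.6
```

Request:
servo_tool([
  [[0,0,0.1],[0,0,0],1],
  [[0,0,0],[0,0,0],1],
  [[0,0,0],[0,0,0],0.52],
  [[0,0,0],[0,0,0],0.47],
  [[0,0,0],[0,0,0],0.42],
  [[0,0,0],[0,0,0],0.35],
  [[0,0,0],[0,0,0],0.3],
  [[0,0,-0.5],[0,0,0],0.2],
  [[0,0,-1],[0,0,0],0.1],
  [[0,0,-2],[0,0,0],0],
  [[0,0,-3],[0,0,0],0],
  [[0,0,-3],[0,0,0],0],
  [[0,0,0],[0,0,0],0],
  [[0,0,0],[0,0,0],0],
  [[0,0,0],[0,0,0],0],
])

```text
t: 17.1
tool_pos: [0.6337, -0.096, 0.1046]
tcp_rot: [-0.199, -3.134, -0.0]
force: [-0.2, 0.3, -0.4]
finger_gap: 1.002
gripper_force: 0.0
```

```bash
python3 go.py 434 -61 105
```

```text
t 17.1 pos [633.7 -96.  104.6] psi0 172.7 tilt 0.07 gap 1.002 f [-0.2  0.3 -0.4]
turn about tool z: -0.0 (q6->-1) shift cm x 20.26 y 0.94 z -0.04
```

Request:
servo_tool([
  [[2,0.1,0],[0,0,0],0],
  [[3,0.1,0],[0,0,0],0],
  [[3,0.1,0],[0,0,0],0],
  [[3,0.1,0],[0,0,0],0],
  [[3,0.2,0],[0,0,0],0],
  [[3,0.2,0],[0,0,0],0],
  [[2.3,0.1,0],[0,0,0],0],
  [[1,0,0],[0,0,0],0],
  [[0,0,0],[0,0,0],0],
  [[0,0,0],[0,0,0],0],
  [[0,0,0],[0,0,0],0],
  [[0,0,0],[0,0,0],0],
])

```text
t: 18.3
tool_pos: [0.4349, -0.0617, 0.1053]
tcp_rot: [0.199, 3.135, -0.0]
force: [-0.1, 0.2, 0.4]
finger_gap: 1.0
gripper_force: 0.0
```

```bash
python3 go.py 434 -61 6; python3 look.py pics/w7.png
```

```text
t 18.3 pos [434.9 -61.7 105.3] psi0 172.7 tilt 0.02 gap 1.000 f [-0.1  0.2  0.4]
turn about tool z: -0.0 (q6->-1) shift cm x 0.09 y 0.06 z 9.93
90 (0, 0, 640, 480) [467.5 -61.5] [518.9 345.5] 82.7
150 (269, 203, 105, 103) [439.6 -58.5] [68.2 70.8] 86.5
200 (294, 217, 48, 56) [431.4 -60.5] [37.8 30.8] 4.5
240 (294, 218, 47, 54) [431.3 -60.2] [29.9 36.7] 83.9
```

The wrist measurement gives a 30 mm puck at (434.8,-60.5), within about 1 mm of where I'm aiming. Descending.

Request:
servo_tool([
  [[0,-0.1,1.5],[0,0,0],0],
  [[0,0,2],[0,0,0],0],
  [[0,0,2],[0,0,0],0],
  [[0,0,1.8],[0,0,0],0],
  [[0,0,1.2],[0,0,0],0],
  [[0,0,0.9],[0,0,0],0],
  [[0,0,0.5],[0,0,0],0],
  [[0,0,0],[0,0,0],0],
  [[0,0,0],[0,0,0],0.3],
  [[0,0,0],[0,0,0],0.5],
  [[0,0,0],[0,0,0],0.6],
  [[0,0,0],[0,0,0],0.75],
  [[0,0,0],[0,0,0],1],
  [[0,0,0],[0,0,0],1],
  [[0,0,0],[0,0,0],1],
  [[0,0,0],[0,0,0],1],
  [[0,0,0],[0,0,0],1],
])

```text
t: 20.05
tool_pos: [0.4346, -0.0626, 0.007]
tcp_rot: [0.199, 3.134, -0.001]
force: [0.5, 0.0, 4.5]
finger_gap: 0.338
gripper_force: 39.7
```

```bash
python3 go.py 650 78.3 60
```

```text
t 20.1 pos [434.6 -62.6   7. ] psi0 172.7 tilt 0.09 gap 0.338 f [0.5 0.  4.5]
turn about tool z: -0.0 (q6->14) shift cm x -19.58 y 16.71 z -5.30
```

Request:
servo_tool([
  [[0,0,-0.5],[0,0,0],1],
  [[0,0,-1.2],[0,0,0],1],
  [[0,0,-1.2],[0,0,0],1],
  [[0,0,-1.2],[0,0,0],1],
  [[0,0,-1.2],[0,0,0],1],
  [[-1,0.9,0],[0,0,0],1],
  [[-2,1.7,0],[0,0,0],1],
  [[-2.5,2.1,0],[0,0,0],1],
  [[-2.5,2.1,0],[0,0,0],1],
  [[-2.5,2.1,0],[0,0,0],1],
  [[-2.5,2.1,0],[0,0,0],1],
  [[-2.5,2.1,0],[0,0,0],1],
  [[-2,1.7,0],[0,0,0],1],
  [[-1.3,1.2,0],[0,0,0],1],
  [[-0.8,0.7,0],[0,0,0],1],
  [[0,0,0],[0,0,0],1],
  [[0,0,0],[0,0,0],1],
  [[0,0,0],[0,0,0],1],
  [[0,0,0],[0,0,0],1],
])

```text
t: 21.95
tool_pos: [0.649, 0.0781, 0.0593]
tcp_rot: [-0.2, -3.135, 0.0]
force: [0.1, -0.1, -0.2]
finger_gap: 0.334
gripper_force: 39.5
```

```bash
python3 go.py 650 78.3 11; python3 look.py pics/w8.png >/dev/null
```

```text
t 21.9 pos [649.   78.1  59.3] psi0 172.7 tilt 0.02 gap 0.334 f [ 0.1 -0.1 -0.2]
turn about tool z: 0.0 (q6->14) shift cm x -0.10 y 0.04 z 4.83
```

View pics/w8.png

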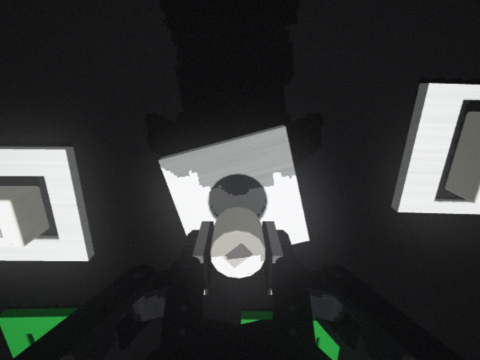

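The puck at (238,250) is lined up with the small round recess at (238,198). The two mounts already placed are visible in their nests on either side. Lower and release.

Request:
servo_tool([
  [[-0.1,0,1],[0,0,0],1],
  [[0,0,1],[0,0,0],1],
  [[0,0,1],[0,0,0],1],
  [[0,0,0.7],[0,0,0],1],
  [[0,0,0.4],[0,0,0],1],
  [[0,0,0.3],[0,0,0],1],
  [[0,0,0.2],[0,0,0],1],
  [[0,0,0.2],[0,0,0],1],
  [[0,0,0.1],[0,0,0],1],
  [[0,0,0],[0,0,0],1],
  [[0,0,0],[0,0,0],1],
])

```text
t: 23.1
tool_pos: [0.6508, 0.0783, 0.0112]
tcp_rot: [0.199, 3.134, 0.0]
force: [-1.6, -0.2, 2.3]
finger_gap: 0.335
gripper_force: 39.8
```

Request:
servo_tool([
  [[0,0,0],[0,0,0],0.62],
  [[0,0,0],[0,0,0],0.57],
  [[0,0,0],[0,0,0],0.5],
  [[0,0,0],[0,0,0],0.4],
  [[0,0,0],[0,0,0],0.3],
  [[0,0,-0.5],[0,0,0],0.2],
  [[0,0,-1],[0,0,0],0.1],
  [[0,0,-2],[0,0,0],0],
  [[0,0,-3],[0,0,0],0],
  [[0,0,-3],[0,0,0],0],
  [[0,0,0],[0,0,0],0],
  [[0,0,0],[0,0,0],0],
  [[0,0,0],[0,0,0],0],
])

```text
t: 24.4
tool_pos: [0.6499, 0.0783, 0.1046]
tcp_rot: [-0.199, -3.134, 0.0]
force: [-0.5, 0.8, -0.5]
finger_gap: 0.997
gripper_force: 0.0
```

```bash
python3 go.py 437 -244.6 105
```

```text
t 24.4 pos [649.9  78.3 104.6] psi0 172.7 tilt 0.08 gap 0.997 f [-0.5  0.8 -0.5]
turn about tool z: 0.0 (q6->-22) shift cm x 17.03 y -34.72 z -0.04
```

Request:
servo_tool([
  [[1,-2,0],[0,0,0],0],
  [[1.5,-3,0],[0,0,0],0],
  [[1.5,-3,0],[0,0,0],0],
  [[1.5,-3,0],[0,0,0],0],
  [[1.5,-3,0],[0,0,0],0],
  [[1.5,-3,0],[0,0,0],0],
  [[1.5,-3,0],[0,0,0],0],
  [[1.5,-3,0],[0,0,0],0],
  [[1.5,-3,0],[0,0,0],0],
  [[1.5,-3,0],[0,0,0],0],
  [[1.5,-3,0],[0,0,0],0],
  [[1,-2.7,0],[0,0,0],0],
  [[0,0,0],[0,0,0],0],
  [[0,0,0],[0,0,0],0],
  [[0,0,0],[0,0,0],0],
  [[0,0,0],[0,0,0],0],
])

```text
t: 26.0
tool_pos: [0.4381, -0.2433, 0.1048]
tcp_rot: [-0.197, -3.135, -0.001]
force: [-0.7, 0.5, -1.3]
finger_gap: 0.998
gripper_force: 0.0
```

```bash
python3 go.py 437 -244.6 4; python3 look.py pics/w9.png
```

```text
t 26.0 pos [ 438.1 -243.3  104.8] psi0 172.8 tilt 0.06 gap 0.998 f [-0.7  0.5 -1.3]
turn about tool z: -0.0 (q6->-22) shift cm x 0.09 y -0.14 z 10.08
90 (0, 0, 640, 480) [ 470.3 -242.8] [517.8 344.6] 82.7
150 (238, 176, 165, 165) [ 445.1 -241.6] [110.2 109.7] 41.6
200 (266, 202, 109, 105) [ 442.2 -241.2] [70.1 71.4] 66.9
240 (278, 203, 78, 82) [ 434.2 -242. ] [50.2 55.7] 82.8
```

Request:
servo_tool([
  [[0.1,0,1.5],[0,0,0],0],
  [[0,0,2],[0,0,0],0],
  [[0,0,2],[0,0,0],0],
  [[0,0,1.8],[0,0,0],0],
  [[0,0,1.2],[0,0,0],0],
  [[0,0,0.9],[0,0,0],0],
  [[0,0,0.6],[0,0,0],0],
  [[0,0,0],[0,0,0],0],
  [[0,0,0],[0,0,0],0.1],
  [[0,0,0],[0,0,0],0.2],
  [[0,0,0],[0,0,0],0.3],
  [[0,0,0],[0,0,0],0.4],
  [[0,0,0],[0,0,0],0.6],
  [[0,0,0],[0,0,0],1],
  [[0,0,0],[0,0,0],1],
  [[0,0,0],[0,0,0],1],
  [[0,0,0],[0,0,0],1],
])

```text
t: 27.75
tool_pos: [0.4375, -0.2447, 0.0062]
tcp_rot: [0.199, 3.134, -0.001]
force: [-1.2, -0.3, 5.9]
finger_gap: 0.566
gripper_force: 42.1
```

```bash
python3 go.py 633.3 -251.3 58
```

```text
t 27.8 pos [ 437.5 -244.7    6.2] psi0 172.7 tilt 0.09 gap 0.566 f [-1.2 -0.3  5.9]
turn about tool z: -0.0 (q6->-14) shift cm x -19.50 y 1.82 z -5.18
```

Request:
servo_tool([
  [[0,0,-0.5],[0,0,0],1],
  [[0,0,-1.2],[0,0,0],1],
  [[0,0,-1.2],[0,0,0],1],
  [[0,0,-1.2],[0,0,0],1],
  [[0,0,-1.2],[0,0,0],1],
  [[-1,0.1,0],[0,0,0],1],
  [[-2,0.2,0],[0,0,0],1],
  [[-2.5,0.2,0],[0,0,0],1],
  [[-2.5,0.2,0],[0,0,0],1],
  [[-2.5,0.2,0],[0,0,0],1],
  [[-2.5,0.3,0],[0,0,0],1],
  [[-2.5,0.3,0],[0,0,0],1],
  [[-2,0.2,0],[0,0,0],1],
  [[-1.2,0.1,0],[0,0,0],1],
  [[-0.8,0.2,0],[0,0,0],1],
  [[0,0,0],[0,0,0],1],
  [[0,0,0],[0,0,0],1],
  [[0,0,0],[0,0,0],1],
  [[0,0,0],[0,0,0],1],
])

```text
t: 29.65
tool_pos: [0.6323, -0.2492, 0.0585]
tcp_rot: [-0.2, -3.135, -0.0]
force: [0.5, -0.2, -0.9]
finger_gap: 0.57
gripper_force: 41.6
```

```bash
python3 go.py 633.3 -251.3 10; python3 look.py pics/w10.png >/dev/null
```

```text
t 29.6 pos [ 632.3 -249.2   58.5] psi0 172.7 tilt 0.02 gap 0.570 f [ 0.5 -0.2 -0.9]
turn about tool z: -0.0 (q6->-14) shift cm x -0.13 y -0.19 z 4.85
```

View pics/w10.png

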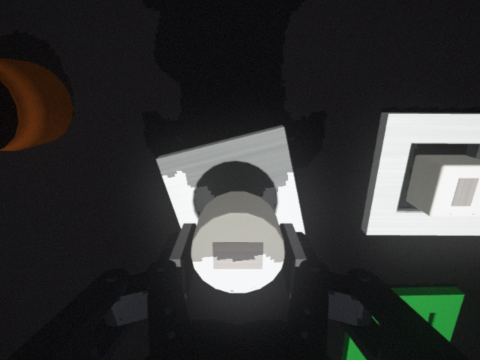

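The big mount at (238,245) is lined up over the round recess at (235,195), and the jar at (30,100) is well clear. Lowering.

Request:
servo_tool([
  [[-0.1,-0.2,1],[0,0,0],1],
  [[0,0,1],[0,0,0],1],
  [[0,0,1],[0,0,0],1],
  [[0,0,0.7],[0,0,0],1],
  [[0,0,0.4],[0,0,0],1],
  [[0,0,0.3],[0,0,0],1],
  [[0,0,0.2],[0,0,0],1],
  [[0,0,0.2],[0,0,0],1],
  [[0,0,0.1],[0,0,0],1],
  [[0,0,0],[0,0,0],1],
  [[0,0,0],[0,0,0],1],
])

```text
t: 30.8
tool_pos: [0.6339, -0.2514, 0.0102]
tcp_rot: [0.199, 3.134, -0.001]
force: [-0.9, 0.2, 1.3]
finger_gap: 0.57
gripper_force: 41.9
```

Request:
servo_tool([
  [[0,0,0],[0,0,0],0.4],
  [[0,0,0],[0,0,0],0.35],
  [[0,0,0],[0,0,0],0.3],
  [[0,0,0],[0,0,0],0.2],
  [[0,0,0],[0,0,0],0.1],
  [[0,0,0],[0,0,0],0],
  [[0,0,-0.5],[0,0,0],0],
  [[0,0,-1],[0,0,0],0],
  [[0,0,-2],[0,0,0],0],
  [[0,0,-3],[0,0,0],0],
  [[0,0,-3],[0,0,0],0],
])

```text
t: 31.9
tool_pos: [0.6334, -0.2512, 0.1058]
tcp_rot: [-0.199, -3.135, -0.0]
force: [-0.5, -0.6, -0.2]
finger_gap: 1.0
gripper_force: 0.0
```

Request:
servo_tool([
  [[2,0,-1],[0,0,0],0],
  [[3,0.5,-1],[0,0,0],0],
  [[3,0.5,-1],[0,0,0],0],
  [[3,0.5,-1],[0,0,0],0],
  [[3,0.5,0],[0,0,0],0],
  [[3,0.5,0],[0,0,0],0],
  [[3,0.5,0],[0,0,0],0],
  [[3,0.5,0],[0,0,0],0],
  [[0,0,0],[0,0,0],0],
  [[0,0,0],[0,0,0],0],
  [[0,0,0],[0,0,0],0],
  [[0,0,0],[0,0,0],0],
])

```text
t: 33.1
tool_pos: [0.411, -0.188, 0.1449]
tcp_rot: [0.199, 3.134, -0.001]
force: [-0.1, 0.6, -0.1]
finger_gap: 1.003
gripper_force: 0.0
```

Run:
```python
from h import *;from station import robot
a=robot.get_image("top")["frame"][190:340,140:500,::-1]
b=robot.get_image("side")["frame"][150:420,140:500,::-1]
cv2.imwrite("pics/fin.png",np.vstack([cv2.resize(a,(580,242)),cv2.resize(b,(580,350))]))
```

```text
(no output)
```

View pics/fin.png

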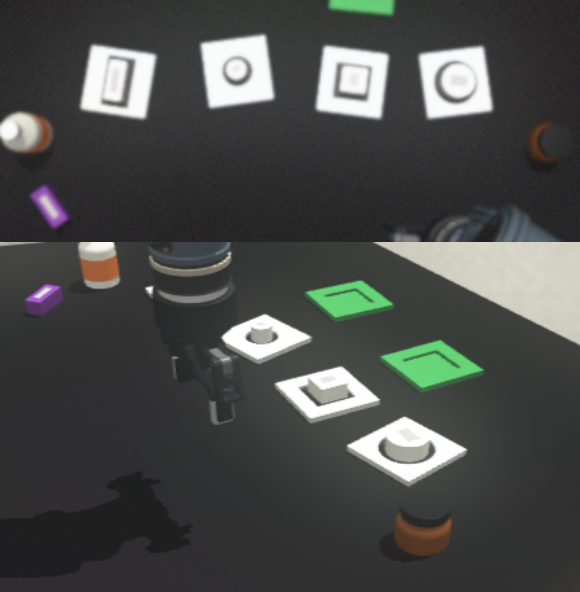

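All four mounts sit flat in their own recesses with a dark gap all round. The bottle and jar are standing in place, and the arm is clear.

```bash
python3 -c "
from station import robot
print(robot.job_done())"
```

```text
the job is handed in; nothing more can be done
None
```

I set all four mounts down in their matching nests, polished face up, left the bottle and jar standing, and handed the job in at about 33 s; no verdict came back.

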